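# Dispense a brass plug from the tilting parts carousel

## Task

Kit the brass plug for the next repair: stand the empty blue job tray on the grey dock below the carousel's spout, with its notch down over the orange key so that it sits flat and fully home, and turn the carousel until the compartment with the brass plug is at the spout. Then tip the carousel, spout down, until the plug has slid down the spout and lies in the tray, lower the carousel back to level and let go. Keep all other parts in the carousel and leave the other things on the bench where they are.

Things in the scene. Friction and masses are not known exactly. Their poses are not given: they have to be found in the camera images.
- stand: Fixed grey stand of the carousel: foot plate 245 x 315 x 6 mm (y = -135 to 180) and two upright plates (x = +-104 to +-112 mm, 183 mm tall) that carry the carousel on a level pivot axis. Origin on the bench, below the middle of that axis; x along the axis, which is 165 mm up; +y is the side of the spout and dock, -y the side of the handle. The wheel's axis passes through y = -30 mm.
- spout_lip (a point): Middle of the outer end of the spout's floor, at (0, 88, 158) mm in the stand's frame when level; axes as the stand's then, turns with the carousel. The spout is a steel trough 74 mm wide, 25 mm high, 3 mm thick, starting at a 65 mm gap in the carousel's rim. Level, it overhangs the docked tray by 28 mm, so the tray comes in below it from the +y side. At full tip it is 24 mm above the tray's rim.
- dock_seat (a point): Where the tray's origin is when fully home, the tray's axes as the stand's: (0, 115, 30) mm in the stand's frame. The dock is a fixed grey open tray, 110 x 110 mm, walls 4 mm, rim at z = 36 mm; the job tray's foot nests in it with 2 mm play a side (5 mm at the first step). On its +x rim, in the middle, stands the orange key: 10 mm wide along y, 4 mm thick, 14 mm tall, top 5 mm 6 mm wide.
- tray: Empty blue job tray, about 160 g, loose on the bench: 110 x 110 mm, 40 mm high, open on top, walls 4 mm, inner floor at z = 10 mm. Origin: centre of its underside, z up. Its lowest 6 mm is a stepped foot (92 mm square, then 98 mm). In the middle of its +x wall is a notch 14 mm wide, open over the full height above the foot, for the dock's key. On its +y wall is a yellow grip tab.
- tray_tab (a point): Grip point of the yellow tab on the tray's +y wall, at (0, 54, 36) mm in the tray's frame; axes as the tray's. The tab is 60 mm long along x, 10 mm thick along y, from z = 14 to 50 mm (10 mm above the rim).
- wheel (a joint): Angle of the white carousel wheel, rad; grows counter-clockwise from above; near 0 at first; turns +-9 rad against 0.08 Nm of friction and stays where left. Radius 85 mm, six walls 30 mm high make six equal compartments whose floor turns with them; a fixed rim (radius 91 mm) closes them outside, except at the spout. At 0 and each multiple of 1.047 a compartment is centred on the spout.
- knob_grip (a point): Grip point of the black bar knob on the wheel's axis; z along the axis, x along the bar; (0, -30, 217) mm in the stand's frame when level. The bar is 56 mm long, 16 mm thick, from 22 mm below to 20 mm above this point; the wheel's walls end 27 mm and the rim 22 mm below this point.
- cradle (a joint): Tip of the carousel (wheel, rim, spout and handle together) about the stand's pivot axis, rad: 0 = level, on its stop; grows as the handle rises and the spout goes down; stop at 0.85. Damped, and heavier on the handle's side, so it sinks back to level if let go (about 3 N at the handle). Parts begin to slide somewhere between 0.4 and 0.65.
- handle_grip (a point): Grip point of the black handle, (0, -164, 194) mm in the stand's frame when level; axes as the stand's then. A flat plate 100 mm wide along x, 50 mm tall, 10 mm thick, leaning 35 degrees outward (upper edge to -y) when level: astride it the fingers come tilted 35 degrees, from the -y side; upright at a tip of 0.61. Lower edge 28 mm, upper 22 mm from this point; struts at x = +-40 mm.
- plug_mid (a point): Middle of the brass plug: gold, a 28 mm hexagon 12 mm high with a round top 19 mm wide, 22 mm high in all, about 50 g; this point is 9 mm above its underside, on its axis. It lies loose in one of the compartments, not the one at the spout, about 62 mm from the wheel's axis.
- foot_mid (a point): The black rubber machine foot, 30 mm wide, 16 mm high, loose in another compartment of the wheel; 9 mm above its underside, on its axis. To be left in the carousel.
- redknob_mid (a point): The red plastic knob, 28 mm wide, 18 mm high, loose in another compartment of the wheel; 9 mm above its underside, on its axis. To be left in the carousel.
- collar_mid (a point): The steel collar, 29 mm wide, 12 mm high, loose in another compartment of the wheel; 9 mm above its underside, on its axis. To be left in the carousel.
- bluecap_mid (a point): The blue plastic cap, 29 mm wide, 14 mm high, loose in another compartment of the wheel; 9 mm above its underside, on its axis. To be left in the carousel.
- tamper: Bystander: dark steel coffee tamper, 58 mm wide, 86 mm high, upright; origin under its centre.
- oil: Bystander: white oil bottle with a red cap, 44 mm wide, 120 mm high; origin under its centre.
- driver: Bystander: red-handled screwdriver lying on the bench, about 200 mm long; origin at its underside, x along it.
- cup: Bystander: white mug, 76 mm wide, 65 mm high; origin under its centre.

How it is judged (in metres and radians):
On the way, in this order (a step that is already met when the one before it is completed fails the run):
1. The job tray is fully home on the dock and, the carousel level, the compartment with the plug is at the spout (x of tray in the frame of dock_seat between -0.004 and 0.004 m and y of tray in the frame of dock_seat between -0.004 and 0.004 m and z of tray in the frame of dock_seat between -0.003 and 0.003 m and angle between the x axis of tray and the x axis of stand, either way round below 0.06 rad and angle between tray's own z axis and vertical below 0.04 rad and x of plug_mid in the frame of stand between -0.03 and 0.03 m and y of plug_mid in the frame of stand above 0.005 m and z of plug_mid in the frame of stand above 0.15 m and value of joint cradle below 0.05 rad), for 0.2 s.
2. With the carousel tipped, the plug has slid into the tray (x of plug_mid in the frame of tray between -0.052 and 0.052 m and y of plug_mid in the frame of tray between -0.052 and 0.052 m and z of plug_mid in the frame of tray between 0.008 and 0.04 m and value of joint cradle above 0.2 rad), for 0.1 s.
At the end, for the whole second after the job is handed in: The plug lies in the tray, the tray is at rest fully home on the keyed dock (within 4 mm sideways, 3 mm in height, 0.06 rad), the carousel is level again (within 0.05 rad), and the four other parts are in the carousel (x of plug_mid in the frame of tray between -0.052 and 0.052 m and y of plug_mid in the frame of tray between -0.052 and 0.052 m and z of plug_mid in the frame of tray between 0.008 and 0.04 m and linear speed of tray below 0.02 m/s and x of tray in the frame of dock_seat between -0.004 and 0.004 m and y of tray in the frame of dock_seat between -0.004 and 0.004 m and z of tray in the frame of dock_seat between -0.003 and 0.003 m and angle between the x axis of tray and the x axis of stand, either way round below 0.06 rad and angle between tray's own z axis and vertical below 0.04 rad and value of joint cradle below 0.05 rad and horizontal distance between each of foot_mid, redknob_mid, collar_mid, bluecap_mid and knob_grip below 0.085 m and height (world z) of each of foot_mid, redknob_mid, collar_mid, bluecap_mid above 0.15 m); the robot touches nothing.
It fails at once if The plug misses the tray (drops to the bench, the foot plate or into the dock) (height (world z) of plug_mid below 0.03 m).
It fails at once if Another part falls out of the carousel (height (world z) of any of foot_mid, redknob_mid, collar_mid, bluecap_mid below 0.085 m).
It fails at once if A bystander on the bench is moved by more than 3 cm (distance of any of tamper, oil, driver, cup from where it was at the start of the episode above 0.03 m).
It also fails if it takes over 67 s, if anything falls off the work surface, if the arm or the gripper's body presses on something with over 40 N, if the wrist force passes 120 N, or if a joint passes its speed limit or range.

## Robot

A 6-joint arm with a two-finger parallel gripper is mounted at the origin on the work surface. World frame = base frame: x ahead of the robot, y to its left, z up, the work surface at z = 0. Lengths are in mm, angles in rad, forces in N, time in s.
With the tool pointing down it reaches from about 425 to 925 mm from the base axis. Payload 12.5 kg.
Tool frame: the origin (TCP) lies at the very end of the fingers, on their centre line; the grasp point (between the pads) lies 19 mm behind it; z points along the fingers, y is the line along which they close (so a half turn about z gives the same grasp; the last joint's range is limited). The gripper opens to 85 mm and grips with 20 to 120 N. Pads are 22 mm wide; open, the fingers measure 114 mm over their backs; the gripper's body (76 mm by 85 mm) begins 54 mm behind the grasp point. The pads swing forward as they close: fully open they stand 13 mm farther back than shut.
Start: joints at [-1.435, 0.491, 1.559, -0, 1.092, -0.106], TCP at [149.679, -606.829, 231.327] pointing down, gripper open.
Joint ranges: [-3.1, 3.1], [-0.84, 2.19], [0.05, 2.79], [-1.13, 4.28], [0.06, 2.93], [-2.69, 2.69]. Speed limits (rad/s): [2.22, 2.22, 2.79, 3.14, 3.14, 3.14].

## Interface

Orientations are given as a 3x3 rotation matrix whose columns are the frame's x, y, z axes.
In Python, from rig import env gives the robot as it stands. The module is installed in compiled form; this text tells all that it offers.
- The arm moves only by the tool arm_command, never from a script. Its argument "increments" is a list that holds one entry, the list of rows, each a list of 6 numbers: the shift along the tool's x, y, z in mm, then the turn, a rotation vector about the tool's x, y, z in rad. A call has 1 to 20 rows; each row shifts and turns the commanded pose from where the row before left it, along the tool's axes as they then stand; what a row does not reach is not made up. A row lasts 1/12 s, in which the tool goes at most 41.7 mm and 7.16 degrees, less where a joint would pass 70% of its speed; a pose out of reach is approached as far as the arm can. A call with a gripper value outside its range is refused whole. "jaw" is the finger opening in mm, from 0 to 85.4, set as the call begins (left out, the last holds). The fingers move at their own pace and stop on an object; "grip_force" is the grip in N (left out, the last holds). Time passes only in rows, so rows that do not move let the fingers close. It gives the time, the measured TCP pose, the force, the opening and the grip force at its end, in the units of the state.
- env.observe(): the state, without advancing time (a new reading comes with each control period).
- env.capture(name): name is "side" or "top"; returns a dict with "frame" (420x560x3 uint8, blue, green, red), "camera_matrix" (3x3 intrinsics, pixels), "R" (3x3) and "t" (3): a world point X has camera coordinates R X + t. Camera axes: x right, y down, z forward; pixel columns grow to the right and rows downward; lengths in mm; the calibration is good to about 2 mm. A picture is of the moment at which its call begins. There is no depth.
- env.job_done(): hands the job in; it is judged then, once.
Trained networks look in the newest picture that a camera, given by its name, has taken for a name from the list of things; names that differ only in an ending like _2 or _b are one class to them, and where a whole thing is asked for, a point or a joint stands for the part that bears it (a point fixed in the world has none). Each returns a list of dicts, best first, with "p" (0 to 1); they miss things now and then, are a little off and sometimes report something else, mostly with a low value. They report only what shows in the picture. A call takes as long as a camera call.
- env.find_in(camera, query): "pixel" ([column, row] in pixels, amid what is visible of it).
The state is a dict: "time": time; "qpos": joint angles; "qd": joint speeds; "tau": joint torques, N m; "ee_pos": TCP position; "eef_rot": TCP orientation; "contact_force": force on the tool from outside, world axes, zero at the start; "torque": the same for the moment, N m; "gripper_width": opening from 0.0 (shut) to 1.0 (fully open); "gripper_force": force on a finger pad.
Only numpy, scipy, OpenCV 4.12 (cv2) and the standard library are available. Lean on these libraries where they do the work, as an engineer would, in place of code of your own. Each camera call takes 0.05 s, during which the arm holds its last target. There are 200 camera calls.

## Working session

There is one attempt and no reset: what is moved stays moved. The work goes in short steps, Python scripts to look and compute and a tool call to move; the robot and the scene stay as the last step left them, time stands still between calls to the robot, and variables do not carry over. Pictures are saved under pics/ and viewed, at most 10 in all, crops included, and the job is handed in when it is done.

Besides the shell and the picture viewer there is one more tool, called after "Emit:" as name(argument=value, ...) on one line, values as JSON. arm_command: Moves the arm, as the interface text tells. Its arguments: {"type":"object","properties":{"increments":{"type":"array"},"jaw":{"type":"number"},"grip_force":{"type":"number"}},"required":["increments"]}

```bash
ls; mkdir -p pics; cat > h.py <<'E'
import numpy as np, cv2
from rig import env
def cap(n,save=None):
    c=env.capture(n)
    if save: cv2.imwrite('pics/'+save,c['frame'])
    return c
def proj(c,X):
    p=c['R']@np.asarray(X,float)+np.asarray(c['t']).ravel(); q=c['camera_matrix']@p; return q[:2]/q[2]
def onz(c,px,z):
    R=np.array(c['R']);t=np.array(c['t']).ravel();o=-R.T@t
    d=R.T@np.linalg.solve(c['camera_matrix'],[px[0],px[1],1]); return o+d*(z-o[2])/d[2]
E
python3 - <<'E'
from h import *
a=cap('side','s0.png');b=cap('top','t0.png')
for n,c in(('side',a),('top',b)):
    print(n,'cam at',(-np.array(c['R']).T@np.array(c['t']).ravel()).round(),np.array(c['R']).round(2).tolist())
    for q in 'stand tray tray_tab knob_grip handle_grip spout_lip plug_mid foot_mid redknob_mid collar_mid bluecap_mid tamper oil driver cup'.split():
        r=env.find_in(n,q); print(q,[(np.round(x['pixel']).tolist(),round(x['p'],2)) for x in r[:2]])
print(env.observe()['eef_rot'], env.observe()['time'])
E
```

```text
pics
side cam at [ 147. -813. 1100.] [[0.89, -0.46, -0.01], [-0.35, -0.65, -0.67], [0.3, 0.6, -0.74]]
stand [([286.0, 237.0], 0.72)]
tray [([244.0, 156.0], 0.61), ([287.0, 234.0], 0.36)]
tray_tab [([242.0, 159.0], 0.8), ([368.0, 318.0], 0.51)]
knob_grip [([285.0, 205.0], 0.96), ([245.0, 157.0], 0.55)]
handle_grip [([288.0, 212.0], 0.56)]
spout_lip [([287.0, 214.0], 0.79)]
plug_mid [([287.0, 207.0], 0.51), ([270.0, 367.0], 0.22)]
foot_mid [([309.0, 204.0], 0.61), ([286.0, 236.0], 0.22)]
redknob_mid [([308.0, 218.0], 0.45)]
collar_mid [([286.0, 211.0], 0.6), ([269.0, 220.0], 0.55)]
bluecap_mid [([285.0, 225.0], 0.52)]
tamper [([272.0, 366.0], 0.62)]
oil [([370.0, 232.0], 0.94), ([291.0, 235.0], 0.5)]
driver [([362.0, 377.0], 0.74)]
cup [([367.0, 317.0], 0.73)]
top cam at [ 482.  -49. 1169.] [[0.01, -1.0, -0.02], [-1.0, -0.0, -0.08], [0.08, 0.02, -1.0]]
stand [([282.0, 215.0], 0.87)]
tray [([153.0, 213.0], 0.84)]
tray_tab [([152.0, 206.0], 0.6)]
knob_grip [([295.0, 219.0], 0.87), ([281.0, 217.0], 0.49)]
handle_grip [([296.0, 225.0], 0.66)]
spout_lip [([300.0, 222.0], 0.93)]
plug_mid [([277.0, 233.0], 0.49)]
foot_mid [([296.0, 198.0], 0.47)]
redknob_mid []
collar_mid [([294.0, 243.0], 0.46)]
bluecap_mid [([316.0, 235.0], 0.61)]
tamper [([408.0, 297.0], 0.76)]
oil [([325.0, 143.0], 0.64), ([282.0, 217.0], 0.58)]
driver [([449.0, 234.0], 0.91), ([320.0, 208.0], 0.67)]
cup [([403.0, 199.0], 0.76)]
[[ 9.70909461e-01  2.39446899e-01  1.93396949e-05]
 [ 2.39446900e-01 -9.70909456e-01 -1.06177999e-04]
 [-6.64689991e-06  1.07720054e-04 -9.99999994e-01]] 1.6
```

View pics/s0.png

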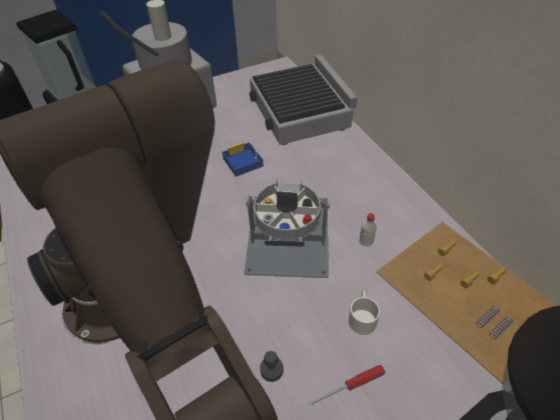

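View pics/t0.png

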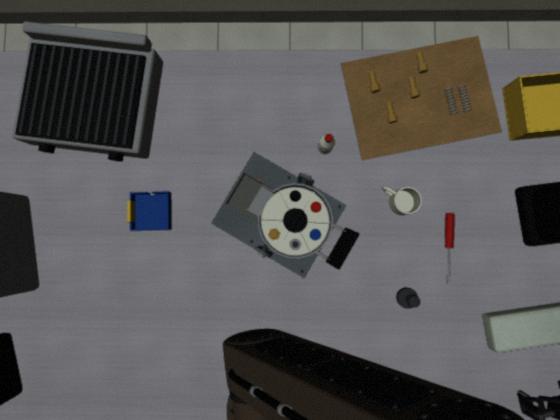

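The side view shows the tray at (242,158), the stand at (287,230) and clutter around it. In the top view the tray is at (150,211) with its tab to the left (+y). The dock is up-left at about (245,193), the handle at (342,249), the plug at (274,233), and the stand's yaw is about -30°.

```bash
python3 - <<'E'
from h import *
f=cv2.imread('pics/t0.png')
A=cv2.resize(f[145:285,205:365],None,fx=4.2,fy=4.2,interpolation=cv2.INTER_CUBIC)
cv2.imwrite('pics/t0a.png',A[:590,:680])
B=cv2.resize(f[180:245,115:185],None,fx=8,fy=8,interpolation=cv2.INTER_CUBIC)
cv2.imwrite('pics/t0b.png',B)
E
```

```text
(no output)
```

View pics/t0a.png

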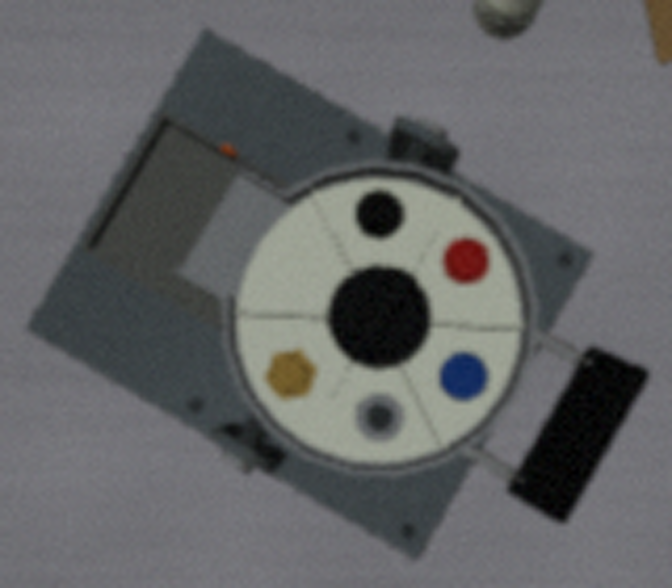

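View pics/t0b.png

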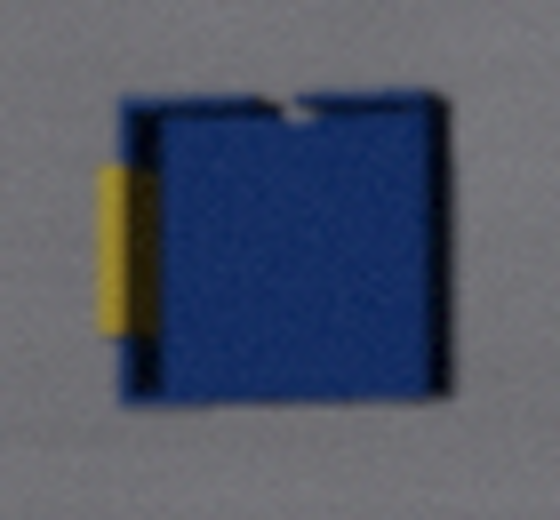

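```bash
cat >> h.py <<'E'
from scipy.optimize import least_squares
def fit(c,pts,px,p0):
    def P(p): 
        cc,s=np.cos(p[2]),np.sin(p[2]); return [proj(c,[p[0]+cc*x-s*y,p[1]+s*x+cc*y,z]) for x,y,z in pts]
    r=least_squares(lambda p:(np.array(P(p))-px).ravel(),p0,x_scale=[100,100,1]); return r.x,r.fun.reshape(-1,2)
E
python3 - <<'E'
from h import *
import json
c=cap('top'); s=cap('side')
up=lambda p,k,o:(np.array(p,float)+.5)/k-.5+np.array(o)
px=up([(205,28),(592,252),(418,560),(28,328)],4.2,(205,145))
pts=[(122.5,180,6),(122.5,-135,6),(-122.5,-135,6),(-122.5,180,6)]
st,r=fit(c,pts,px,[550,0,-.5]);print('stand',st.round(3),r.round(1).tolist())
px=up([(122,95),(437,92),(437,401),(122,403),(113,250)],8,(115,180))
tr,r=fit(c,[(55,55,40),(55,-55,40),(-55,-55,40),(-55,55,40),(0,54,50)],px,[550,250,0]);print('tray',tr.round(3),r.round(1).tolist())
def W(p,q): return [p[0]+np.cos(p[2])*q[0]-np.sin(p[2])*q[1],p[1]+np.sin(p[2])*q[0]+np.cos(p[2])*q[1],q[2]]
K=W(st,(0,-30,237));print('knob top pred top',proj(c,K),'crop',(proj(c,K)-[205,145])*4.2, 'side',proj(s,K))
for q in [(0,-30,217),(0,-164,194),(0,115,30),(0,88,158)]: print(q,np.round(W(st,q),1))
for q in [(122.5,180,6),(122.5,-135,6),(-122.5,-135,6)]: print('side foot corner',proj(s,W(st,q)).round(1))
print('side tab top',proj(s,W(tr,(0,54,50))).round(1),'tab',np.round(W(tr,(0,54,36)),1))
# side yellow centroid
f=s['frame']; h=cv2.cvtColor(f,cv2.COLOR_BGR2HSV); m=cv2.inRange(h,(18,120,80),(35,255,255));m[:130]=0;m[180:]=0;m[:,:210]=0;m[:,280:]=0
ys,xs=np.nonzero(m);print('side yellow',xs.mean(),ys.mean(),xs.min(),xs.max(),ys.min(),ys.max())
a=np.clip(c['frame'][190:250,265:325].astype(float)*4,0,255).astype('uint8');a=cv2.resize(a,None,fx=6,fy=6,interpolation=cv2.INTER_CUBIC)
b=np.clip(s['frame'][150:285,235:345].astype(float)*1.5,0,255).astype('uint8');b=cv2.resize(b,None,fx=4,fy=4,interpolation=cv2.INTER_CUBIC)
o=np.zeros((540,800,3),'uint8');o[:360,:360]=a;o[:540,360:800]=b;cv2.imwrite('pics/z1.png',o)
E
```

```text
stand [ 5.3750e+02 -4.1179e+01 -5.2300e-01] [[-0.1, -0.1], [0.7, 0.0], [0.0, -0.0], [-0.6, 0.1]]
tray [5.54448e+02 3.45269e+02 2.30000e-02] [[0.6, 0.3], [-0.5, -0.1], [-0.7, -0.2], [0.1, 0.2], [0.5, -0.2]]
knob top pred top [295.53180452 219.35809213] crop [380.23357899 312.30398696] side [285.79502537 193.57157523]
(0, -30, 217) [522.5 -67.2 217. ]
(0, -164, 194) [ 455.5 -183.2  194. ]
(0, 115, 30) [595.   58.4  30. ]
(0, 88, 158) [581.5  35.  158. ]
side foot corner [326.1 197.4]
side foot corner [327.5 276.8]
side foot corner [242.7 273.9]
side tab top [234.7 144.7] tab [553.2 399.3  36. ]
side yellow 235.67226890756302 147.9075630252101 228 242 142 154
```

View pics/z1.png

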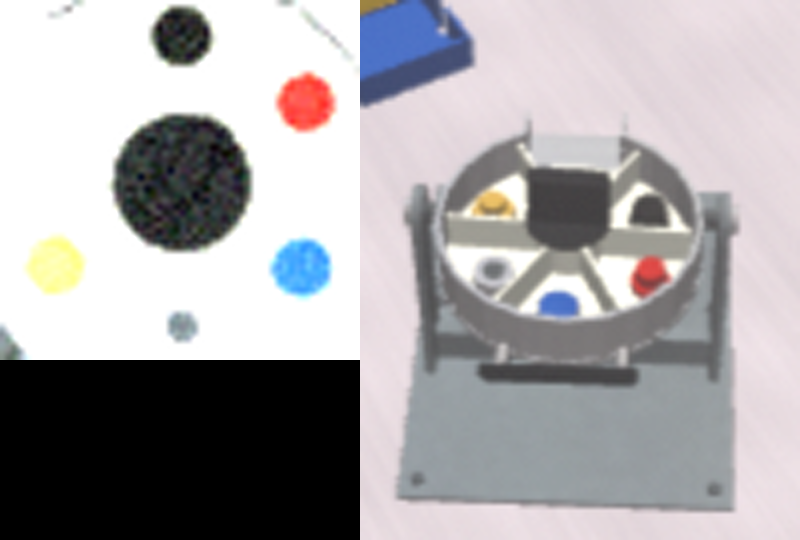

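The zoom shows the knob bar lying parallel to the stand's x axis and the plug in the compartment to the left of the spout, so the wheel needs -1.047. The side-view foot corner at (328,277) agrees with the fit. I'll start with the knob.

```bash
cat > plan.py <<'E'
# constant-twist row from the measured pose to a target
import sys, numpy as np
from scipy.linalg import logm, expm
from h import env
ST=(537.5,-41.2,-.523); TR=(554.4,345.3,.023)
def W(p,q,yaw=None): 
    return np.array([p[0]+np.cos(p[2])*q[0]-np.sin(p[2])*q[1],p[1]+np.sin(p[2])*q[0]+np.cos(p[2])*q[1],q[2]])
def down(yaw): c,s=np.cos(yaw),np.sin(yaw); return np.array([[c,s,0],[s,-c,0],[0,0,-1.]])
def H(R,p): M=np.eye(4);M[:3,:3]=R;M[:3,3]=p;return M
def plan(p,R,n,T0=None):
    o=env.observe(); T0=H(np.array(o['eef_rot']),np.array(o['ee_pos'])) if T0 is None else T0
    E=np.real(expm(np.real(logm(np.linalg.inv(T0)@H(R,p)))/n)); w=np.real(logm(E[:3,:3]))
    row=np.r_[E[:3,3].round(2),[round(v,4) for v in (w[2,1],w[0,2],w[1,0])]]
    print(n,'x',row.tolist(),'|v|',np.linalg.norm(row[:3]).round(1),'deg',np.degrees(np.linalg.norm(row[3:])).round(2))
E
python3 - <<'E'
from plan import *
K=W(ST,(0,-30,300));print(K)
plan(K,down(-.523+np.pi),26)
E
```

```text
[522.51555933 -67.18973909 300.        ]
26 x [29.52, 13.12, -2.64, 0.0, 0.0, -0.0914] |v| 32.4 deg 5.24
```

Emit:
arm_command(increments=[[[29.5, 13.1, -5, 0, 0, -0.0914], [29.5, 13.1, -5, 0, 0, -0.0914], [29.5, 13.1, -5, 0, 0, -0.0914], [29.5, 13.1, -5, 0, 0, -0.0914], [29.5, 13.1, -5, 0, 0, -0.0914], [29.5, 13.1, -5, 0, 0, -0.0914], [29.5, 13.1, -5, 0, 0, -0.0914], [29.5, 13.1, -5, 0, 0, -0.0914], [29.5, 13.1, -5, 0, 0, -0.0914], [29.5, 13.1, -5, 0, 0, -0.0914], [29.5, 13.1, -5, 0, 0, -0.0914], [29.5, 13.1, -5, 0, 0, -0.0914], [29.5, 13.1, -5, 0, 0, -0.0914], [29.5, 13.1, -4, 0, 0, -0.0914]]], jaw=85)

```text
time: 2.87
ee_pos: [536.3, -434.4, 300.4]
eef_rot: [[0.045, 0.999, 0.0], [0.999, -0.045, -0.0], [-0.0, 0.0, -1.0]]
contact_force: [-0.2, -0.1, 0.1]
gripper_width: 0.995
gripper_force: 0.0
```

```bash
python3 - <<'E'
from plan import *
print(env.observe()['ee_pos'])
plan(W(ST,(0,-30,300)),down(-.523+np.pi),14)
E
```

```text
[ 536.34963196 -434.42177589  300.42559595]
14 x [25.14, 11.37, 0.03, 0.0, 0.0, -0.078] |v| 27.6 deg 4.47
```

Emit:
arm_command(increments=[[[29.5, 13.1, 0, 0, 0, -0.0914], [29.5, 13.1, 0, 0, 0, -0.0914], [29.5, 13.1, 0, 0, 0, -0.0914], [29.5, 13.1, 0, 0, 0, -0.0914], [29.5, 13.1, 0, 0, 0, -0.0914], [29.5, 13.1, 0, 0, 0, -0.0914], [29.5, 13.1, 0, 0, 0, -0.0914], [29.5, 13.1, 0, 0, 0, -0.0914], [29.5, 13.1, 0, 0, 0, -0.0914], [29.5, 13.1, 0, 0, 0, -0.0914], [29.5, 13.1, 0, 0, 0, -0.0914], [29.5, 13.1, 0, 0, 0, -0.0914], [0, 0, 0, 0, 0, 0], [0, 0, 0, 0, 0, 0]]])

```text
time: 4.03
ee_pos: [521.8, -66.3, 300.9]
eef_rot: [[-0.867, 0.498, 0.001], [0.498, 0.867, -0.0], [-0.001, 0.0, -1.0]]
contact_force: [1.0, -0.5, -0.1]
gripper_width: 0.999
gripper_force: 0.0
```

```bash
python3 - <<'E'
from plan import *
o=env.observe();print(o['ee_pos'],o['qpos'])
plan(W(ST,(0,-30,201)),down(-.523+np.pi),6)
E
```

```text
[521.76808338 -66.31214708 300.90704679] [-2.51985607e-01  2.80487941e-01  1.70338224e+00 -1.15170083e-04
  1.15673017e+00 -1.30125824e+00]
6 x [-0.17, -0.07, 16.65, 0.0, 0.0002, 0.0003] |v| 16.7 deg 0.02
```

Emit:
arm_command(increments=[[[0, 0, 16.6, 0, 0, 0], [0, 0, 16.6, 0, 0, 0], [0, 0, 16.6, 0, 0, 0], [0, 0, 16.6, 0, 0, 0], [0, 0, 16.6, 0, 0, 0], [0, 0, 16.6, 0, 0, 0], [0, 0, 0, 0, 0, 0]]])

```text
time: 4.62
ee_pos: [521.6, -68.2, 197.9]
eef_rot: [[-0.865, 0.501, -0.004], [0.501, 0.865, 0.001], [0.004, -0.001, -1.0]]
contact_force: [-0.9, -0.1, 0.4]
gripper_width: 1.004
gripper_force: 0.0
```

Emit:
arm_command(increments=[[[0, 0, 0, 0, 0, 0], [0, 0, 0, 0, 0, 0], [0, 0, 0, 0, 0, 0], [0, 0, 0, 0, 0, 0], [0, 0, 0, 0, 0, 0], [0, 0, 0, 0, 0, 0], [0, 0, 0, 0, 0, 0], [0, 0, 0, 0, 0, 0]]], jaw=0, grip_force=30)

```text
time: 5.28
ee_pos: [523.5, -64.8, 201.7]
eef_rot: [[-0.866, 0.5, 0.004], [0.5, 0.866, 0.004], [-0.001, 0.005, -1.0]]
contact_force: [9.2, 23.7, 4.1]
gripper_width: 0.182
gripper_force: 33.6
```

Emit:
arm_command(increments=[[[0, 2, 0, 0, 0, 0], [0, 0, 0, 0, 0, 0], [0, 0, 0, 0, 0, 0], [0, 0, 0, 0, 0, 0]]])

```text
time: 5.62
ee_pos: [523.5, -64.7, 201.7]
eef_rot: [[-0.866, 0.5, 0.002], [0.5, 0.866, 0.001], [-0.001, 0.002, -1.0]]
contact_force: [-0.3, 8.6, 7.4]
gripper_width: 0.183
gripper_force: 34.5
```

Emit:
arm_command(increments=[[[0, 0.8, 0, 0, 0, 0], [0, 0, 0, 0, 0, 0.0805], [0, 0, 0, 0, 0, 0.0805], [0, 0, 0, 0, 0, 0.0805], [0, 0, 0, 0, 0, 0.0805], [0, 0, 0, 0, 0, 0.0805], [0, 0, 0, 0, 0, 0.0805], [0, 0, 0, 0, 0, 0.0805], [0, 0, 0, 0, 0, 0.0805], [0, 0, 0, 0, 0, 0.0805], [0, 0, 0, 0, 0, 0.0805], [0, 0, 0, 0, 0, 0.0805], [0, 0, 0, 0, 0, 0.0805], [0, 0, 0, 0, 0, 0.0805], [0, 0, 0, 0, 0, 0], [0, 0, 0, 0, 0, 0]]])

```text
time: 6.95
ee_pos: [524.6, -64.1, 201.7]
eef_rot: [[-0.0, 1.0, 0.003], [1.0, 0.0, 0.001], [0.001, 0.003, -1.0]]
contact_force: [4.7, 10.2, 4.0]
gripper_width: 0.178
gripper_force: 34.1
```

Emit:
arm_command(increments=[[[0, 0, 0, 0, 0, 0], [0, 0, 0, 0, 0, 0], [0, 0, 0, 0, 0, 0], [0, 0, 0, 0, 0, 0], [0, 0, 0, 0, 0, 0], [0, 0, 0, 0, 0, 0], [0, 0, -20, 0, 0, 0], [0, 0, -25, 0, 0, 0], [0, 0, -25, 0, 0, 0], [0, 0, -25, 0, 0, 0]]], jaw=85)

```text
time: 7.78
ee_pos: [523.3, -65.1, 296.7]
eef_rot: [[-0.001, 1.0, -0.001], [1.0, 0.001, -0.0], [-0.0, -0.001, -1.0]]
contact_force: [0.7, -0.5, -0.1]
gripper_width: 0.995
gripper_force: 0.0
```

```bash
sed -i 's/^ST=.*/ST=(539.6,-39.3,-.523); TR=(554.4,345.3,.023)/' plan.py; python3 - <<'E'
from plan import *
o=env.observe();print(o['ee_pos'],o['qpos'])
plan(W(TR,(0,54,110)),down(.023+np.pi),18)
E
```

```text
[523.33869124 -65.06935886 296.72693061] [-2.48912823e-01  2.86872400e-01  1.70573917e+00 -1.68586304e-04
  1.14947660e+00 -2.49685252e-01]
18 x [19.7, 21.0, 10.37, -0.0, -0.0, -0.0885] |v| 30.6 deg 5.07
```

Emit:
arm_command(increments=[[[19.7, 21, 0, 0, 0, -0.0885], [19.7, 21, 0, 0, 0, -0.0885], [19.7, 21, 0, 0, 0, -0.0885], [19.7, 21, 0, 0, 0, -0.0885], [19.7, 21, 0, 0, 0, -0.0885], [19.7, 21, 0, 0, 0, -0.0885], [19.7, 21, 0, 0, 0, -0.0885], [19.7, 21, 0, 0, 0, -0.0885], [19.7, 21, 0, 0, 0, -0.0885], [19.7, 21, 0, 0, 0, -0.0885], [19.7, 21, 20, 0, 0, -0.0885], [19.7, 21, 20, 0, 0, -0.0885], [19.7, 21, 20, 0, 0, -0.0885], [19.7, 21, 20, 0, 0, -0.0885], [19.7, 21, 20, 0, 0, -0.0885], [19.7, 21, 20, 0, 0, -0.0885], [19.7, 21, 20, 0, 0, -0.0885], [19.7, 21, 20, 0, 0, -0.0885], [0, 0, 20, 0, 0, 0], [0, 0, 0, 0, 0, 0]]])

```text
time: 9.45
ee_pos: [550.9, 399.7, 111.6]
eef_rot: [[-1.0, -0.026, -0.005], [-0.026, 1.0, -0.003], [0.005, -0.003, -1.0]]
contact_force: [-0.0, -0.3, -0.2]
gripper_width: 0.994
gripper_force: 0.0
```

```bash
python3 - <<'E'
from plan import *
from h import *
c=cap('top','t2.png'); s=cap('side','s2.png')
o=env.observe();print(o['ee_pos'],o['qpos'])
plan(W(TR,(0,54,20)),down(.023+np.pi),6)
f=c['frame'];a=cv2.resize(f[165:285,205:355],None,fx=2.6,fy=2.6,interpolation=cv2.INTER_CUBIC)
b=cv2.resize(f[150:270,90:240],None,fx=2.6,fy=2.6,interpolation=cv2.INTER_CUBIC)
d=cv2.resize(s['frame'][100:220,170:320],None,fx=2.6,fy=2.6,interpolation=cv2.INTER_CUBIC)
cv2.imwrite('pics/z2.png',np.vstack([np.hstack([a,b]),np.hstack([d,d*0])])[:600,:790])
E
```

```text
[553.58096691 399.10983604 115.52686633] [ 5.28029297e-01  6.90928352e-01  1.51388236e+00 -2.92009700e-04
  9.37817963e-01 -1.06507838e+00]
6 x [0.06, 0.04, 15.92, -0.0001, -0.0001, -0.0001] |v| 15.9 deg 0.01
```

View pics/z2.png

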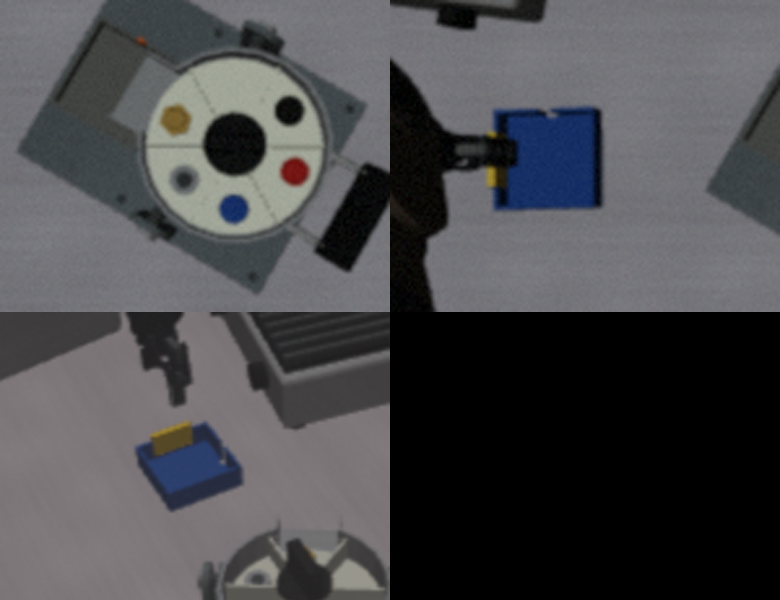

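The plug is now at the spout (crop (176,120)) and the gripper sits above the tray's tab.

Emit:
arm_command(increments=[[[-2, 1, 16, 0, 0, 0], [0, 1, 16, 0, 0, 0], [0, 0, 16, 0, 0, 0], [0, 0, 16, 0, 0, 0], [0, 0, 16, 0, 0, 0], [0, 0, 15.5, 0, 0, 0], [0, 0, 0, 0, 0, 0], [0, 0, 0, 0, 0, 0]]])

```text
time: 10.22
ee_pos: [556.4, 400.8, 21.1]
eef_rot: [[-1.0, -0.021, 0.001], [-0.021, 1.0, 0.0], [-0.001, 0.0, -1.0]]
contact_force: [0.7, -1.1, 1.2]
gripper_width: 0.996
gripper_force: 0.0
```

Emit:
arm_command(increments=[[[0, 0, 0, 0, 0, 0], [0, 0, 0, 0, 0, 0], [0, 0, 0, 0, 0, 0], [0, 0, 0, 0, 0, 0], [0, 0, 0, 0, 0, 0], [0, 0, 0, 0, 0, 0], [0, 0, 0, 0, 0, 0], [0, 0, 0, 0, 0, 0]]], jaw=0, grip_force=50)

```text
time: 10.88
ee_pos: [555.5, 401.5, 20.5]
eef_rot: [[-1.0, -0.023, 0.0], [-0.023, 1.0, 0.0], [-0.0, 0.0, -1.0]]
contact_force: [-0.6, -0.9, 3.6]
gripper_width: 0.109
gripper_force: 49.4
```

Emit:
arm_command(increments=[[[0, 0, -8, 0, 0, 0], [0, 0, -14, 0, 0, 0], [0, 0, -14, 0, 0, 0], [0, 0, -14, 0, 0, 0], [0, 0, -15, 0, 0, 0], [0, 0, 0, 0, 0, 0], [0, 0, 0, 0, 0, 0]]])

```text
time: 11.47
ee_pos: [555.8, 401.6, 86.7]
eef_rot: [[-1.0, -0.023, 0.002], [-0.023, 1.0, 0.001], [-0.002, 0.001, -1.0]]
contact_force: [-0.1, -0.0, -1.5]
gripper_width: 0.107
gripper_force: 48.8
```

```bash
python3 - <<'E'
from plan import *
plan(W(ST,(0,295,86)),down(-.523+np.pi),14)
plan(W(ST,(0,169,86)),down(-.523+np.pi),8,H(down(-.523+np.pi),W(ST,(0,295,86))))
print(W(ST,(0,295,86)),W(ST,(0,169,86)))
E
```

```text
14 x [-12.3, -10.88, 0.06, 0.0001, 0.0001, 0.039] |v| 16.4 deg 2.23
8 x [0.0, -15.75, 0.0, 0.0, 0.0, 0.0] |v| 15.8 deg 0.0
[686.94699988 216.26576771  86.        ] [624.01234908 107.10886354  86.        ]
```

Emit:
arm_command(increments=[[[-12.3, -10.9, 0, 0, 0, 0.039], [-12.3, -10.9, 0, 0, 0, 0.039], [-12.3, -10.9, 0, 0, 0, 0.039], [-12.3, -10.9, 0, 0, 0, 0.039], [-12.3, -10.9, 0, 0, 0, 0.039], [-12.3, -10.9, 0, 0, 0, 0.039], [-12.3, -10.9, 0, 0, 0, 0.039], [-12.3, -10.9, 0, 0, 0, 0.039], [-12.3, -10.9, 0, 0, 0, 0.039], [-12.3, -10.9, 0, 0, 0, 0.039], [-12.3, -10.9, 0, 0, 0, 0.039], [-12.3, -10.9, 0, 0, 0, 0.039], [-12.3, -10.9, 0, 0, 0, 0.039], [-12.3, -10.9, 0, 0, 0, 0.039], [0, 0, 0, 0, 0, 0], [0, 0, 0, 0, 0, 0], [0, 0, 0, 0, 0, 0]]])

```text
time: 12.88
ee_pos: [686.4, 215.8, 85.1]
eef_rot: [[-0.866, 0.499, -0.0], [0.499, 0.866, 0.0], [0.0, -0.0, -1.0]]
contact_force: [0.1, 0.4, -1.4]
gripper_width: 0.105
gripper_force: 48.8
```

```bash
python3 - <<'E'
from plan import *
from h import *
plan(W(ST,(0,169,86)),down(-.523+np.pi),8)
o=env.observe();print(o['ee_pos'])
c=cap('top'); s=cap('side')
f=c['frame'];a=cv2.resize(f[130:250,160:310],None,fx=4,fy=4,interpolation=cv2.INTER_CUBIC)
d=cv2.resize(s['frame'][110:230,225:325],None,fx=5,fy=5,interpolation=cv2.INTER_CUBIC)
cv2.imwrite('pics/z3.png',a)
E
```

```text
8 x [-0.03, -15.67, -0.11, -0.0, -0.0, 0.0] |v| 15.7 deg 0.0
[686.40194849 215.80894986  85.14967927]
```

View pics/z3.png

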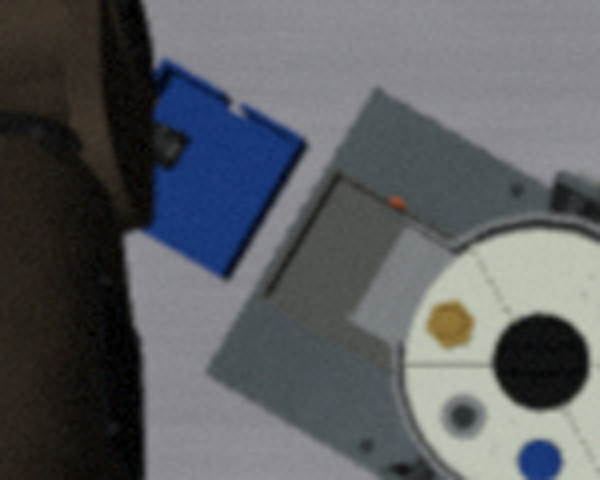

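The tray is held flat, aligned with and short of the dock. Its corners are at (305,143) and (228,278), the notch at (236,108) and the key at (397,203). I'll check the alignment numerically.

```bash
python3 - <<'E'
from plan import *
from h import *
c=cap('top')
up=lambda p:(np.array(p,float)+.5)/4-.5+np.array([160,130])
def S(w,st=(537.5,-41.2,-.523)):
    d=np.array(w[:2])-st[:2];a=-st[2];return (np.array([np.cos(a)*d[0]-np.sin(a)*d[1],np.sin(a)*d[0]+np.cos(a)*d[1]])).round(1)
for n,p,z in [('c1',(305,143),104.6),('c2',(228,278),104.6),('notch',(236,106),104.6),('key',(397,203),50),('dock corner',(340,176),36),('plate+x+y',(377,88),6),('plate-x+y',(208,371),6)]: print(n,S(onz(c,up(p),z)))
o=env.observe();print('tcp in stand',S(o['ee_pos'],ST))
# fit tray
print(fit(c,[(55,-55,104.6),(-55,-55,104.6),(55,0,104.6),(55,45,104.6)],np.array([up((305,143)),up((228,278)),up((236,106)),up((180,72))]),[650,150,-.5])[0])
E
```

```text
c1 [ 51.4 182.9]
c2 [-53.3 180.8]
notch [ 49.7 236.3]
key [ 52.1 115.7]
dock corner [ 49.6 162.9]
plate+x+y [122.2 177.9]
plate-x+y [-120.   178.4]
tcp in stand [ -0.8 294.9]
[ 6.52516089e+02  1.64821370e+02 -4.99422952e-01]
```

Emit:
arm_command(increments=[[[-0.8, -15.7, 0, 0, 0, 0], [0, -15.7, 0, 0, 0, 0], [0, -15.7, 0, 0, 0, 0], [0, -15.7, 0, 0, 0, 0], [0, -15.7, 0, 0, 0, 0], [0, -15.7, 0, 0, 0, 0], [0, -15.7, 0, 0, 0, 0], [0, -15.7, 0, 0, 0, 0], [0, 0, 0, 0, 0, 0], [0, 0, 0, 0, 0, 0], [0, 0, 0, 0, 0, 0]]])

```text
time: 13.95
ee_pos: [624.9, 107.3, 85.4]
eef_rot: [[-0.867, 0.499, 0.001], [0.499, 0.867, 0.0], [-0.001, 0.0, -1.0]]
contact_force: [1.0, -0.4, -1.8]
gripper_width: 0.111
gripper_force: 48.9
```

```bash
python3 - <<'E'
from plan import *
from h import *
plan(W(ST,(0,169,86)),down(-.523+np.pi),1)
c=cap('top'); s=cap('side')
f=c['frame'];a=cv2.resize(f[165:255,205:305],None,fx=4,fy=4,interpolation=cv2.INTER_CUBIC)
d=cv2.resize(s['frame'][130:220,240:340],None,fx=4,fy=4,interpolation=cv2.INTER_CUBIC)
cv2.imwrite('pics/z4.png',np.hstack([a,d]))
E
```

```text
1 x [0.68, -0.59, -0.62, 0.0004, 0.0006, 0.0006] |v| 1.1 deg 0.05
```

View pics/z4.png

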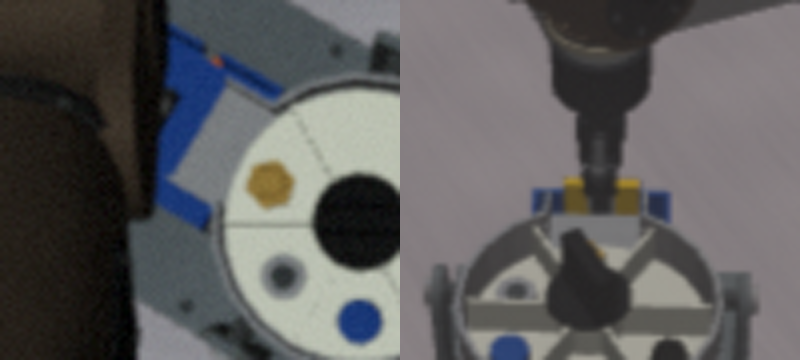

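The orange key shows through the notch at (216,62), so the tray can go down.

Emit:
arm_command(increments=[[[0, -0.6, 5, 0, 0, 0], [0, 0, 5, 0, 0, 0], [0, 0, 5, 0, 0, 0], [0, 0, 5, 0, 0, 0], [0, 0, 4, 0, 0, 0], [0, 0, 4, 0, 0, 0], [0, 0, 0, 0, 0, 0], [0, 0, 0, 0, 0, 0]]])

```text
time: 14.72
ee_pos: [624.2, 106.0, 56.9]
eef_rot: [[-0.866, 0.499, -0.0], [0.499, 0.866, -0.0], [0.0, -0.0, -1.0]]
contact_force: [0.6, -0.8, -1.3]
gripper_width: 0.106
gripper_force: 48.9
```

Emit:
arm_command(increments=[[[0, 0, 2, 0, 0, 0], [0, 0, 2, 0, 0, 0], [0, 0, 2, 0, 0, 0], [0, 0, 0, 0, 0, 0], [0, 0, 0, 0, 0, 0]]])

```text
time: 15.13
ee_pos: [624.2, 106.0, 51.1]
eef_rot: [[-0.866, 0.499, -0.0], [0.499, 0.866, -0.0], [-0.0, -0.0, -1.0]]
contact_force: [-1.0, -1.0, -1.2]
gripper_width: 0.111
gripper_force: 48.9
```

Emit:
arm_command(increments=[[[0, 0, 0.8, 0, 0, 0], [0, 0, 0.7, 0, 0, 0], [0, 0, 0, 0, 0, 0], [0, 0, 0, 0, 0, 0]]])

```text
time: 15.47
ee_pos: [624.3, 106.1, 50.5]
eef_rot: [[-0.866, 0.499, 0.001], [0.499, 0.866, -0.0], [-0.001, 0.0, -1.0]]
contact_force: [-2.6, 0.3, 6.2]
gripper_width: 0.11
gripper_force: 50.0
```

Contact came at z = 50.5, which is home. I'll release, rise, and plan the handle approach.

Emit:
arm_command(increments=[[[0, 0, 0, 0, 0, 0], [0, 0, 0, 0, 0, 0], [0, 0, 0, 0, 0, 0], [0, 0, 0, 0, 0, 0], [0, 0, -10, 0, 0, 0], [0, 0, -20, 0, 0, 0], [0, 0, -30, 0, 0, 0], [0, 0, -38, 0, 0, 0], [0, 0, -38, 0, 0, 0], [0, 0, -38, 0, 0, 0], [0, 0, -38, 0, 0, 0], [0, 0, -38, 0, 0, 0], [0, 0, 0, 0, 0, 0]]], jaw=50)

```text
time: 16.55
ee_pos: [625.8, 106.2, 308.5]
eef_rot: [[-0.866, 0.499, 0.012], [0.499, 0.866, 0.001], [-0.01, 0.007, -1.0]]
contact_force: [1.0, 0.2, 0.4]
gripper_width: 0.584
gripper_force: 0.0
```

```bash
cat >> plan.py <<'E'
def hpose(tip,back=0):
    "TCP pose astride the handle at a tip; back = retreat along tool z"
    th=.611-tip; Rs=np.array([[-1,0,0],[0,np.cos(th),np.sin(th)],[0,np.sin(th),-np.cos(th)]]).astype(float)
    c,s=np.cos(-tip),np.sin(-tip); g=np.array([0,c*-164-s*29,s*-164+c*29+165])+(19-back)*Rs[:,2]
    a=ST[2];Z=np.array([[np.cos(a),-np.sin(a),0],[np.sin(a),np.cos(a),0],[0,0,1]])
    return W(ST,g),Z@Rs
E
python3 - <<'E'
from plan import *
from h import *
o=env.observe();print(o['ee_pos'],o['qpos'])
p,R=hpose(0,100);print(p,R.round(2).tolist());plan(p,R,15)
plan(*hpose(0,0),6,H(R,p))
for t in (.2,.4,.6,.8):print(t,hpose(t)[0].round(0))
plan(*hpose(.8),30,H(*hpose(0)[::-1]))
c=cap('top','t5.png');s=cap('side','s5.png')
a=cv2.resize(c['frame'][140:260,190:340],None,fx=2.6,fy=2.6,interpolation=cv2.INTER_CUBIC)
d=cv2.resize(s['frame'][100:220,220:370],None,fx=2.6,fy=2.6,interpolation=cv2.INTER_CUBIC)
cv2.imwrite('pics/z5.png',np.hstack([a,d]))
E
```

```text
[625.77948121 106.24917142 308.46876734] [ 6.42184010e-02  4.38392676e-01  1.43694885e+00 -1.18673794e-04
  1.25427135e+00 -9.83808615e-01]
[ 434.47484212 -221.63416155  260.34505399] [[-0.87, 0.41, 0.29], [0.5, 0.71, 0.5], [0.0, 0.57, -0.82]]
15 x [0.13, -25.56, -4.19, -0.0403, 0.0006, 0.0002] |v| 25.9 deg 2.31
6 x [-0.0, 0.0, 16.67, 0.0, 0.0, 0.0] |v| 16.7 deg 0.0
0.2 [ 466. -167.  209.]
0.4 [ 472. -157.  237.]
0.6 [ 480. -142.  263.]
0.8 [ 491. -123.  284.]
30 x [-0.0, 2.68, -3.1, 0.0267, -0.0, 0.0] |v| 4.1 deg 1.53
```

View pics/z5.png

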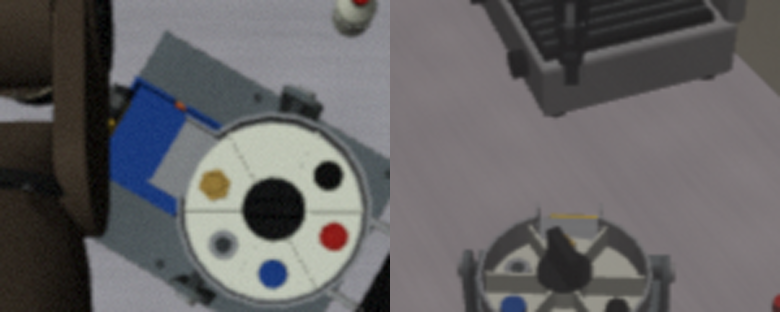

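The tray sits in the dock with the key in its notch at (181,104). Next is the handle.

Emit:
arm_command(increments=[[[0, -25.5, -4.2, -0.0403, 0, 0], [0, -25.5, -4.2, -0.0403, 0, 0], [0, -25.5, -4.2, -0.0403, 0, 0], [0, -25.5, -4.2, -0.0403, 0, 0], [0, -25.5, -4.2, -0.0403, 0, 0], [0, -25.5, -4.2, -0.0403, 0, 0], [0, -25.5, -4.2, -0.0403, 0, 0], [0, -25.5, -4.2, -0.0403, 0, 0], [0, -25.5, -4.2, -0.0403, 0, 0], [0, -25.5, -4.2, -0.0403, 0, 0], [0, -25.5, -4.2, -0.0403, 0, 0], [0, -25.5, -4.2, -0.0403, 0, 0], [0, -25.5, -4.2, -0.0403, 0, 0], [0, -25.5, -4.2, -0.0403, 0, 0], [0, -25.5, -4.2, -0.0403, 0, 0], [0, 0, 0, 0, 0, 0], [0, 0, 0, 0, 0, 0], [0, 0, 0, 0, 0, 0]]])

```text
time: 18.15
ee_pos: [434.7, -222.1, 253.9]
eef_rot: [[-0.866, 0.412, 0.283], [0.5, 0.712, 0.493], [0.002, 0.568, -0.823]]
contact_force: [1.1, 0.7, 0.2]
gripper_width: 0.592
gripper_force: 0.0
```

```bash
python3 - <<'E'
from plan import *
o=env.observe();print(o['ee_pos'],o['qpos'])
plan(*hpose(0,100),1)
plan(*hpose(0,0),6)
E
```

```text
[ 434.70569009 -222.06768168  253.93493236] [-0.89638789  0.34549927  1.88157263  0.59648866  1.22708539 -2.23943618]
1 x [0.43, 3.86, -5.13, -0.0064, -0.001, -0.0013] |v| 6.4 deg 0.38
6 x [0.06, 0.71, 15.81, -0.0011, -0.0002, -0.0002] |v| 15.8 deg 0.07
```

Emit:
arm_command(increments=[[[0.4, 3.9, 0, -0.0064, -0.001, -0.001], [0, 0, 13, 0, 0, 0], [0, 0, 16, 0, 0, 0], [0, 0, 16, 0, 0, 0], [0, 0, 16, 0, 0, 0], [0, 0, 16, 0, 0, 0], [0, 0, 16, 0, 0, 0], [0, 0, 0, 0, 0, 0], [0, 0, 0, 0, 0, 0]]])

```text
time: 18.9
ee_pos: [463.1, -172.1, 180.8]
eef_rot: [[-0.868, 0.407, 0.286], [0.497, 0.711, 0.497], [-0.001, 0.574, -0.819]]
contact_force: [0.4, 0.3, 0.2]
gripper_width: 0.585
gripper_force: 0.0
```

```bash
python3 - <<'E'
from plan import *
o=env.observe();print(o['ee_pos'],o['qpos'])
plan(*hpose(0,0),1)
E
```

```text
[ 463.10974556 -172.10356801  180.83594958] [-0.78845486  0.43891716  1.98524159  0.70356204  1.02654615 -2.30837905]
1 x [0.07, -1.25, 2.05, 0.0001, -0.0006, 0.0028] |v| 2.4 deg 0.16
```

Emit:
arm_command(increments=[[[0, -1.2, 2, 0, 0, 0], [0, 0, 0, 0, 0, 0], [0, 0, 0, 0, 0, 0], [0, 0, 0, 0, 0, 0], [0, 0, 0, 0, 0, 0], [0, 0, 0, 0, 0, 0], [0, 0, 0, 0, 0, 0]]], jaw=0, grip_force=60)

```text
time: 19.48
ee_pos: [463.3, -172.9, 179.3]
eef_rot: [[-0.866, 0.408, 0.289], [0.5, 0.709, 0.497], [-0.002, 0.575, -0.818]]
contact_force: [2.5, 5.2, 7.4]
gripper_width: 0.111
gripper_force: 59.2
```

```bash
python3 - <<'E'
from plan import *
o=env.observe()
plan(*hpose(0,0),1)
plan(*hpose(.5),20)
E
```

```text
1 x [0.63, 0.11, 1.13, 0.0015, 0.0021, 0.0013] |v| 1.3 deg 0.17
20 x [0.03, 2.53, -2.86, 0.0251, 0.0001, 0.0] |v| 3.8 deg 1.44
```

Emit:
arm_command(increments=[[[0, 2.5, -2.9, 0.025, 0, 0], [0, 2.5, -2.9, 0.025, 0, 0], [0, 2.5, -2.9, 0.025, 0, 0], [0, 2.5, -2.9, 0.025, 0, 0], [0, 2.5, -2.9, 0.025, 0, 0], [0, 2.5, -2.9, 0.025, 0, 0], [0, 2.5, -2.9, 0.025, 0, 0], [0, 2.5, -2.9, 0.025, 0, 0], [0, 2.5, -2.9, 0.025, 0, 0], [0, 2.5, -2.9, 0.025, 0, 0], [0, 2.5, -2.9, 0.025, 0, 0], [0, 2.5, -2.9, 0.025, 0, 0], [0, 2.5, -2.9, 0.025, 0, 0], [0, 2.5, -2.9, 0.025, 0, 0], [0, 2.5, -2.9, 0.025, 0, 0], [0, 2.5, -2.9, 0.025, 0, 0], [0, 0, 0, 0, 0, 0]]])

```text
time: 20.9
ee_pos: [472.0, -157.9, 237.5]
eef_rot: [[-0.866, 0.488, 0.107], [0.499, 0.848, 0.179], [-0.003, 0.208, -0.978]]
contact_force: [0.9, -2.2, 0.8]
gripper_width: 0.106
gripper_force: 60.2
```

```bash
python3 - <<'E'
from plan import *
from h import cap
o=env.observe();print(o['ee_pos'],o['qpos'],o['contact_force'])
plan(*hpose(.4),1);plan(*hpose(.8),20)
cap('top');print(env.find_in('top','plug_mid')[:2])
E
```

```text
[ 471.99772427 -157.89590726  237.54863428] [-0.5644347   0.29790932  1.88204233  0.25324969  0.98231256 -1.756057  ] [ 0.94463441 -2.24963691  0.84760194]
1 x [0.67, 0.6, 0.69, -0.001, 0.0031, 0.0009] |v| 1.1 deg 0.19
20 x [0.03, 2.03, -2.31, 0.0199, 0.0002, 0.0] |v| 3.1 deg 1.14
[{'pixel': [274.7, 211.3], 'p': 0.46}]
```

Emit:
arm_command(increments=[[[0, 2, -2.3, 0.02, 0, 0], [0, 2, -2.3, 0.02, 0, 0], [0, 2, -2.3, 0.02, 0, 0], [0, 2, -2.3, 0.02, 0, 0], [0, 2, -2.3, 0.02, 0, 0], [0, 2, -2.3, 0.02, 0, 0], [0, 2, -2.3, 0.02, 0, 0], [0, 2, -2.3, 0.02, 0, 0], [0, 2, -2.3, 0.02, 0, 0], [0, 2, -2.3, 0.02, 0, 0], [0, 2, -2.3, 0.02, 0, 0], [0, 2, -2.3, 0.02, 0, 0], [0, 2, -2.3, 0.02, 0, 0], [0, 2, -2.3, 0.02, 0, 0], [0, 2, -2.3, 0.02, 0, 0], [0, 2, -2.3, 0.02, 0, 0], [0, 2, -2.3, 0.02, 0, 0], [0, 0, 0, 0, 0, 0], [0, 0, 0, 0, 0, 0], [0, 0, 0, 0, 0, 0]]])

```text
time: 22.67
ee_pos: [487.6, -131.1, 278.1]
eef_rot: [[-0.866, 0.496, -0.061], [0.5, 0.859, -0.112], [-0.003, -0.128, -0.992]]
contact_force: [-0.6, -2.7, 11.2]
gripper_width: 0.108
gripper_force: 61.3
```

```bash
python3 - <<'E'
from plan import *
from h import *
o=env.observe();print(o['ee_pos'],o['qpos'],o['contact_force'])
plan(*hpose(.74),1);plan(*hpose(0.02),30)
c=cap('top','t6.png')
for q in 'plug_mid foot_mid redknob_mid collar_mid bluecap_mid tray'.split(): print(q,env.find_in('top',q)[:2])
s=cap('side');print(env.find_in('side','plug_mid')[:2])
a=cv2.resize(c['frame'][140:270,190:340],None,fx=2.6,fy=2.6,interpolation=cv2.INTER_CUBIC)
d=cv2.resize(s['frame'][110:240,220:370],None,fx=2.6,fy=2.6,interpolation=cv2.INTER_CUBIC)
cv2.imwrite('pics/z6.png',np.hstack([a,d]))
h=cv2.cvtColor(c['frame'],cv2.COLOR_BGR2HSV); m=cv2.inRange(h,(12,90,60),(30,255,255));m=m[150:280,200:350];ys,xs=np.nonzero(m);print(len(xs),xs.mean()+200 if len(xs) else 0,ys.mean()+150 if len(xs) else 0)
print(onz(c,[xs.mean()+200,ys.mean()+150],50))
E
```

```text
[ 487.56349051 -131.13705592  278.13592319] [-0.32954056  0.28494904  1.76753039 -0.14101861  1.11462837 -1.31294103] [-0.58412515 -2.72261342 11.23740575]
1 x [0.79, 1.54, -0.22, 0.0007, 0.0033, -0.0008] |v| 1.7 deg 0.2
30 x [0.03, -2.29, 2.86, -0.024, 0.0001, 0.0] |v| 3.7 deg 1.38
plug_mid []
foot_mid []
redknob_mid []
collar_mid [{'pixel': [268.8, 226.1], 'p': 0.61}]
bluecap_mid []
tray [{'pixel': [251.1, 198.0], 'p': 0.67}]
[]
153 234.9738562091503 187.2549019607843
[620.63891284 100.4729927   50.        ]
```

View pics/z6.png

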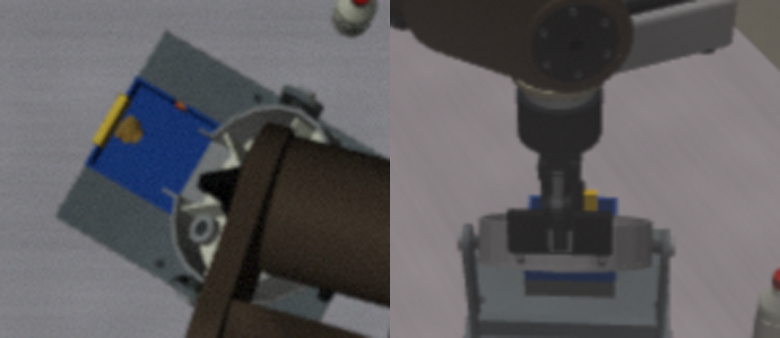

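The plug lies in the tray near the tab, at (128,130). I'll lower the carousel.

Emit:
arm_command(increments=[[[0, -2.3, 2.85, -0.024, 0, 0], [0, -2.3, 2.85, -0.024, 0, 0], [0, -2.3, 2.85, -0.024, 0, 0], [0, -2.3, 2.85, -0.024, 0, 0], [0, -2.3, 2.85, -0.024, 0, 0], [0, -2.3, 2.85, -0.024, 0, 0], [0, -2.3, 2.85, -0.024, 0, 0], [0, -2.3, 2.85, -0.024, 0, 0], [0, -2.3, 2.85, -0.024, 0, 0], [0, -2.3, 2.85, -0.024, 0, 0], [0, -2.3, 2.85, -0.024, 0, 0], [0, -2.3, 2.85, -0.024, 0, 0], [0, -2.3, 2.85, -0.024, 0, 0], [0, -2.3, 2.85, -0.024, 0, 0], [0, -2.3, 2.85, -0.024, 0, 0], [0, -2.3, 2.85, -0.024, 0, 0], [0, -2.3, 2.85, -0.024, 0, 0], [0, -2.3, 2.85, -0.024, 0, 0], [0, -2.3, 2.85, -0.024, 0, 0], [0, -2.3, 2.85, -0.024, 0, 0]]])

```text
time: 24.78
ee_pos: [467.4, -165.9, 216.7]
eef_rot: [[-0.866, 0.469, 0.175], [0.5, 0.813, 0.298], [-0.003, 0.345, -0.939]]
contact_force: [-2.3, -3.0, 5.6]
gripper_width: 0.105
gripper_force: 60.9
```

```bash
python3 - <<'E'
from plan import *
o=env.observe();print(o['ee_pos'],o['contact_force'])
plan(*hpose(0.01),10)
E
```

```text
[ 467.36519375 -165.88581512  216.69412818] [-2.28207204 -3.04097948  5.60300543]
10 x [0.07, -2.3, 2.97, -0.0249, 0.0003, 0.0] |v| 3.8 deg 1.43
```

Emit:
arm_command(increments=[[[0, -2.3, 2.85, -0.024, 0, 0], [0, -2.3, 2.85, -0.024, 0, 0], [0, -2.3, 2.85, -0.024, 0, 0], [0, -2.3, 2.85, -0.024, 0, 0], [0, -2.3, 2.85, -0.024, 0, 0], [0, -2.3, 2.85, -0.024, 0, 0], [0, -2.3, 2.85, -0.024, 0, 0], [0, -2.3, 2.85, -0.024, 0, 0], [0, -2.3, 2.85, -0.024, 0, 0], [0, 0, 0, 0, 0, 0], [0, 0, 0, 0, 0, 0], [0, 0, 0, 0, 0, 0]]])

```text
time: 25.78
ee_pos: [463.5, -172.5, 184.5]
eef_rot: [[-0.866, 0.421, 0.27], [0.5, 0.731, 0.464], [-0.002, 0.537, -0.844]]
contact_force: [-5.0, -6.7, 4.5]
gripper_width: 0.109
gripper_force: 61.1
```

```bash
python3 - <<'E'
from plan import *
o=env.observe();print(o['ee_pos'],o['contact_force'])
plan(*hpose(0.0),1)
E
```

```text
[ 463.54073514 -172.51281962  184.52586877] [-5.03203553 -6.68016581  4.49214649]
1 x [0.66, -3.02, 5.29, -0.0444, 0.0022, 0.0003] |v| 6.1 deg 2.55
```

Emit:
arm_command(increments=[[[0, -1.5, 2.4, -0.02, 0, 0], [0, -1.2, 2, -0.017, 0, 0], [0, 0, 0, 0, 0, 0], [0, 0, 0, 0, 0, 0], [0, 0, 0, 0, 0, 0]]])

```text
time: 26.2
ee_pos: [463.3, -173.0, 179.3]
eef_rot: [[-0.866, 0.411, 0.285], [0.5, 0.714, 0.489], [-0.003, 0.566, -0.824]]
contact_force: [-10.4, -12.4, 4.8]
gripper_width: 0.11
gripper_force: 61.6
```

Emit:
arm_command(increments=[[[0, 0, 0, 0, 0, 0], [0, 0, 0, 0, 0, 0], [0, 0, 0, 0, 0, 0], [0, 0, 0, 0, 0, 0], [0, 0, 0, 0, 0, 0], [0, 0, -10, 0, 0, 0], [0, 0, -20, 0, 0, 0], [0, 0, -25, 0, 0, 0], [0, 0, -25, 0, 0, 0], [0, 0, -25, 0, 0, 0], [0, 0, 0, 0, 0, 0], [0, 0, 0, 0, 0, 0], [0, 0, 0, 0, 0, 0]]], jaw=50)

```text
time: 27.28
ee_pos: [433.8, -222.8, 265.4]
eef_rot: [[-0.866, 0.411, 0.284], [0.499, 0.713, 0.492], [-0.001, 0.568, -0.823]]
contact_force: [-0.2, 0.1, -1.0]
gripper_width: 0.585
gripper_force: 0.0
```

```bash
python3 - <<'E'
from plan import *
from h import *
c=cap('top')
for q in 'plug_mid foot_mid redknob_mid collar_mid bluecap_mid handle_grip tray cup tamper oil driver'.split(): print(q,[(np.round(x['pixel']).tolist(),round(x['p'],2)) for x in env.find_in('top',q)[:2]])
f0=cv2.imread('pics/t2.png')
# handle blob (dark) vs before
for n,f in (('t2',f0),('now',c['frame'])):
    g=f[225:275,325:362].max(2)<35; ys,xs=np.nonzero(g); print(n,len(xs),xs.mean()+325,ys.mean()+225)
h=cv2.cvtColor(c['frame'],cv2.COLOR_BGR2HSV);m=cv2.inRange(h,(8,70,40),(30,255,255))[160:215,220:270]
k,l,st,ce=cv2.connectedComponentsWithStats(m);print(st[1:,4],(ce[1:]+[220,160]).round(1).tolist())
print(env.observe()['time'],env.observe()['ee_pos'])
E
```

```text
plug_mid [([244.0, 190.0], 0.42)]
foot_mid [([311.0, 208.0], 0.47)]
redknob_mid [([296.0, 221.0], 0.43)]
collar_mid []
bluecap_mid [([289.0, 242.0], 0.56)]
handle_grip [([297.0, 227.0], 0.83)]
tray [([245.0, 196.0], 0.77)]
cup [([247.0, 190.0], 0.7), ([404.0, 200.0], 0.68)]
tamper [([404.0, 304.0], 0.45), ([406.0, 199.0], 0.16)]
oil [([324.0, 146.0], 0.75), ([296.0, 224.0], 0.36)]
driver [([447.0, 234.0], 0.72)]
t2 581 342.1927710843373 247.7314974182444
now 593 342.58178752107926 247.97301854974705
[178   4] [[234.9, 187.2], [259.0, 179.8]]
27.8833 [ 434.04638347 -222.99754305  265.59611881]
```

```bash
python3 -c "
from rig import env; print(env.job_done())"
```

```text
the job is handed in; nothing more can be done
None
```

I handed in the job at about 28 s of robot time. The plug lies in the tray, the tray is home on the keyed dock, the carousel is level and released, and the bystanders look unmoved. The last check did not find the steel collar (last seen in the carousel during the tip), and the hand-in returned no verdict.

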